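Brush out the craft jars on the side table

TASK

Switch on the lamp to see by (twist its spring-return switch clockwise to the stop and let it go), then take the lids off those craft jars that are still closed and lay them flat side by side, knob up, on the round wooden board. With the long brush scrub out all three jars, the white one first, then the grey, the blue last: for each, down to the bottom, well up without leaving the jar, and down to the bottom again. Finally stand the brush back in its terracotta pot, handle up, leaving the jars open and upright on the table and everything else where it is.

Things in the scene. Friction and masses are not known exactly. Their poses are not given: they have to be found in the camera images.
- switch (a joint): turn of the lamp's spring-return switch, rad: 0 at rest, grows clockwise seen from above to the stop at 1.2; the spring gives 0.12 N m at the stop and returns it to 0 when let go
- switch_grip (a point): grip point of the switch, on its upright turning axis: a white bar knob 44 mm long (along its own x), 14 mm wide (along its own y) and 26 mm tall; this point is 47 mm above the table, the bar's top 58 mm and its bottom 32 mm. Its axes turn with the knob
- lamp: table lamp, fixed: round wooden foot 170 mm across and 18 mm high, origin at the centre of its underside; the switch stands 30 mm from the centre towards the lamp's own +y; the stem (16 mm thick) rises 65 mm from the centre towards its -y and leans away to a taupe shade 180 mm across, 200 mm out, between 220 and 390 mm high
- jar_white: open-topped straight round white ceramic jar, loose, about 0.4 kg; outer diameter 76 mm, height 100 mm, inner diameter 68 mm, floor 6 mm thick; origin at the centre of its underside, z up; stands on the table at the start, with its lid on or already open
- jar_white_in (a point): centre of the white jar's inner floor, 6 mm above its underside; the rim is 94 mm above this point; z up along the jar
- lid_white: wooden lid of the white jar: a disc 76 mm across and 8 mm thick, under it a cork plug 58 mm across and 6 mm deep that sits loosely in the jar's mouth, on it a white round grip knob 22 mm across and 24 mm tall; about 60 g; origin at the centre of the plug's underside, z up (disc at 6 to 14 mm, knob at 14 to 38 mm). On the jar its origin is 94 mm above the jar's. Absent if the jar is already open
- jar_grey: open-topped straight round grey ceramic jar, loose, about 0.4 kg; outer diameter 76 mm, height 100 mm, inner diameter 68 mm, floor 6 mm thick; origin at the centre of its underside, z up; stands on the table at the start, with its lid on or already open
- jar_grey_in (a point): centre of the grey jar's inner floor, 6 mm above its underside; the rim is 94 mm above this point; z up along the jar
- lid_grey: wooden lid of the grey jar: a disc 76 mm across and 8 mm thick, under it a cork plug 58 mm across and 6 mm deep that sits loosely in the jar's mouth, on it a grey round grip knob 22 mm across and 24 mm tall; about 60 g; origin at the centre of the plug's underside, z up (disc at 6 to 14 mm, knob at 14 to 38 mm). On the jar its origin is 94 mm above the jar's. Absent if the jar is already open
- jar_blue: open-topped straight round blue ceramic jar, loose, about 0.4 kg; outer diameter 76 mm, height 100 mm, inner diameter 68 mm, floor 6 mm thick; origin at the centre of its underside, z up; stands on the table at the start, with its lid on or already open
- jar_blue_in (a point): centre of the blue jar's inner floor, 6 mm above its underside; the rim is 94 mm above this point; z up along the jar
- lid_blue: wooden lid of the blue jar: a disc 76 mm across and 8 mm thick, under it a cork plug 58 mm across and 6 mm deep that sits loosely in the jar's mouth, on it a blue round grip knob 22 mm across and 24 mm tall; about 60 g; origin at the centre of the plug's underside, z up (disc at 6 to 14 mm, knob at 14 to 38 mm). On the jar its origin is 94 mm above the jar's. Absent if the jar is already open
- board: round dark wooden board, fixed, 230 mm across and 12 mm thick; origin at the centre of its underside; empty at the start
- brush: long round brush standing upright, handle up, in the pot; about 80 g, 180 mm long, z from the bristle end to the handle end: pink bristle head 28 mm across from 0 to 82 mm (behaves as a stiff cylinder), steel neck 8 mm across to 112 mm, round wooden handle 18 mm across from 112 to 180 mm; origin at the centre of the bristle end
- brush_tip (a point): centre of the brush's bristle end (its lower end)
- brush_grip (a point): point on the brush's axis in its handle, 155 mm from the bristle end
- pot: terracotta brush pot, fixed, 70 mm high, on a foot 90 mm across; inside 35 mm across up to 42 mm height, then flaring to 52 mm at the mouth; origin at the centre of its underside
- pot_in (a point): centre of the pot's inner floor, 6 mm above the table, where the bristle end stands
- hook_lilac: bystander: crochet hook 160 mm long with a lilac grip, lying on the grey notebook; origin at its middle, x along it
- pen: bystander: blue pen 140 mm long, 10 mm thick, lying on the table; origin at its middle, x along it
- tape: bystander: yellow tape-measure case, disc 54 mm across, 16 mm high; origin at the centre of its underside
- mug: bystander: red mug 80 mm across, 90 mm high, handle to its +y; origin at the centre of its underside
- glasses_case: bystander: brown spectacle case 60 x 155 x 40 mm; origin at the centre of its underside
- remote: bystander: black remote control 150 x 45 x 20 mm; origin at the centre of its underside
Things that resemble listed ones, but are neither listed nor needed, are in the scene too. Leave any yellow look-alike of the jar_white alone.

How it is judged (in metres and radians):
On the way, in this order (a step that is already met when the one before it is completed fails the run):
1. the lamp's twist switch is turned clockwise to its stop (value of joint switch above 1.12 rad), for 0.1 s.
2. the brush reaches the bottom of the white jar (tip within 18 mm of its inner floor) (horizontal distance between brush_tip and jar_white_in below 0.032 m and angle between brush's own z axis and vertical below 0.35 rad and z of brush_tip in the frame of jar_white_in below 0.018 m), for 0.1 s.
3. the brush is drawn up inside the white jar (tip 45 to 92 mm above its inner floor, still inside) (horizontal distance between brush_tip and jar_white_in below 0.032 m and angle between brush's own z axis and vertical below 0.35 rad and z of brush_tip in the frame of jar_white_in between 0.045 and 0.092 m), for 0.05 s.
4. the brush is pushed down to the bottom of the white jar again (all of step 2), for 0.1 s.
5. the brush reaches the bottom of the grey jar (tip within 18 mm of its inner floor) (horizontal distance between brush_tip and jar_grey_in below 0.032 m and angle between brush's own z axis and vertical below 0.35 rad and z of brush_tip in the frame of jar_grey_in below 0.018 m), for 0.1 s.
6. the brush is drawn up inside the grey jar (tip 45 to 92 mm above its inner floor, still inside) (horizontal distance between brush_tip and jar_grey_in below 0.032 m and angle between brush's own z axis and vertical below 0.35 rad and z of brush_tip in the frame of jar_grey_in between 0.045 and 0.092 m), for 0.05 s.
7. the brush is pushed down to the bottom of the grey jar again (all of step 5), for 0.1 s.
8. the brush reaches the bottom of the blue jar (tip within 18 mm of its inner floor) (horizontal distance between brush_tip and jar_blue_in below 0.032 m and angle between brush's own z axis and vertical below 0.35 rad and z of brush_tip in the frame of jar_blue_in below 0.018 m), for 0.1 s.
9. the brush is drawn up inside the blue jar (tip 45 to 92 mm above its inner floor, still inside) (horizontal distance between brush_tip and jar_blue_in below 0.032 m and angle between brush's own z axis and vertical below 0.35 rad and z of brush_tip in the frame of jar_blue_in between 0.045 and 0.092 m), for 0.05 s.
10. the brush is pushed down to the bottom of the blue jar again (all of step 8), for 0.1 s.
At the end, for the whole second after the job is handed in: Switch at rest (<0.1 rad); every lid flat, knob up, on the board, centre within 92 mm of the board's; jars upright on the table (<0.1 rad); brush on the pot's floor, bristles down (tip within 15 mm of its axis, 12 mm of its floor, tilt <0.25 rad); all at rest (value of joint switch below 0.1 rad and horizontal distance between each of lid_white, lid_grey, lid_blue and board below 0.092 m and z of lid_white in the frame of board between 0.008 and 0.018 m and angle between each of lid_white, jar_white, lid_grey, jar_grey, lid_blue, jar_blue's own z axis and vertical below 0.1 rad and linear speed of each of lid_white, jar_white, lid_grey, jar_grey, lid_blue, jar_blue, brush below 0.02 m/s and height (world z) of each of jar_white, jar_grey, jar_blue below 0.01 m and z of lid_grey in the frame of board between 0.008 and 0.018 m and z of lid_blue in the frame of board between 0.008 and 0.018 m and horizontal distance between brush_tip and pot_in below 0.015 m and z of brush_tip in the frame of pot_in below 0.012 m and angle between brush's own z axis and vertical below 0.25 rad); the robot touches nothing.
It fails at once if a bystander (crochet hook, pen, tape measure, mug, spectacle case, remote) is moved by more than 30 mm (distance of any of hook_lilac, pen, tape, mug, glasses_case, remote from where it was at the start of the episode above 0.03 m).
It fails at once if a jar is tipped by more than 35 degrees (angle between any of jar_white, jar_grey, jar_blue's own z axis and vertical above 0.61 rad).
Of lid_white, lid_grey, lid_blue only 1 to 3 are there at a start; the rules pass over those that are not, and their reading is None.
At some moment in a run one of jar_white, jar_grey, jar_blue may be knocked a few centimetres aside while the robot is not near it.
It also fails if it takes over 208 s, if anything falls off the work surface, if the arm or the gripper's body presses on something with over 40 N, if the wrist force passes 120 N, or if a joint passes its speed limit or range.

ROBOT

A 6-joint arm with a two-finger parallel gripper is mounted at the origin on the work surface. World frame = base frame: x ahead of the robot, y to its left, z up, the work surface at z = 0. Lengths are in m, angles in degrees, forces in N, time in s.
With the tool pointing down it reaches from about 0.35 to 0.875 m from the base axis. Payload 4.2 kg.
Tool frame: the origin (TCP) lies on the centre line of the jaws, within the pads' length; the fingertips stand r.tip_extent ahead of it and the grasp point (between the pads) lies 11 mm behind it (r.tip_extent is the distance from the TCP to the fingertips, in m); z points along the fingers, y is the line along which they close (so a half turn about z gives the same grasp; the last joint's range is limited). The gripper opens to 87 mm and grips with 3 to 60 N. Pads are 19 mm wide; open, the fingers measure 117 mm over their backs; the gripper's body (75 mm by 190 mm) begins 51 mm behind the grasp point.
Start: joints at [91.937, 22.042, 0.453, 0, -68.411, -14.817], TCP at [0.139, 0.609, 0.231] pointing down, gripper open.
Joint ranges: [-179.83, 179.83], [-69.29, 118.12], [-61.27, 80.66], [-181.25, 117.63], [-171.15, -9.14], [-177.46, 177.46]. Speed limits (degrees/s): [159.86, 159.86, 180, 180, 180, 180].

INTERFACE

Orientations are given as a 3x3 rotation matrix whose columns are the frame's x, y, z axes.
In Python, from station import r gives the robot as it stands.
- The arm moves only by the shell command python3 -m jog 'ROWS'. ROWS is text: rows parted by semicolons, each of 5 numbers parted by spaces: the opening, from 0 (shut) to 1 (fully open), then the shift along the world's x, y, z in mm, then the turn about the world's z in degrees. In form: hand dx dy dz roll; .... A call has 1 to 5 rows; each row shifts and turns the commanded pose from where the row before left it; what a row does not reach is not made up. A row lasts 1/8 s, in which the tool goes at most 62.5 mm and 10.7 degrees, less where a joint would pass 70% of its speed; a pose out of reach is approached as far as the arm can. A call is refused whole if a number of a shift passes 62.5 or a number of a turn 10.7, either way. A call with a gripper value outside its range is refused whole. The fingers move at their own pace and stop on an object; the grip force is fixed at half the most. Time passes only in rows, so rows that do not move let the fingers close. It gives the time, the measured TCP pose, the force, the opening and the grip force at its end, in the units of the state.
- r.sense(): the state, without advancing time (a new reading comes with each control period).
- r.capture(name): name is "side" or "top"; returns a dict with "pixels" (384x512x3 uint8, red, green, blue), "fovy" (degrees; the focal length in pixels is half the picture's height over the tangent of half this angle, whatever the lens; pixels are square), "cx", "cy" (the principal point, pixels), "origin" and "orientation" of the camera in the world. Camera axes: x right, y down, z forward; pixel columns grow to the right and rows downward; lengths in m; the calibration is good to about 2 mm. A picture is of the moment at which its call begins. There is no depth.
- r.finish_job(): hands the job in; it is judged then, once.
The state is a dict: "time_s": time; "joints": joint angles; "joint_velocities": joint speeds; "effort": joint torques, N m; "tcp_pos": TCP position; "ee_rot": TCP orientation; "wrist_force": force on the tool from outside, world axes, zero at the start; "moment": the same for the moment, N m; "gripper_width": opening from 0.0 (shut) to 1.0 (fully open); "gripper_force": force on a finger pad.
Only numpy, scipy, OpenCV 4.12 (cv2) and the standard library are available. Lean on these libraries where they do the work, as an engineer would, in place of code of your own. Each camera call takes 0.05 s, during which the arm holds its last target. There are 200 camera calls.

## Working session

There is one attempt and no reset: what is moved stays moved. The work goes in short steps, Python scripts to look and compute and a shell command to move; the robot and the scene stay as the last step left them, time stands still between calls to the robot, and variables do not carry over. Pictures are saved under pics/ and viewed, at most 14 in all, crops included, and the job is handed in when it is done.

```bash
ls; mkdir -p pics
cat > h.py <<'E'
import numpy as np,cv2
from station import r
def cap(n,f=None):
    c=r.capture(n)
    if f: cv2.imwrite('pics/'+f,cv2.cvtColor(c['pixels'],cv2.COLOR_RGB2BGR))
    return c
def ray(c,u,v):
    f=c['pixels'].shape[0]/2/np.tan(np.radians(c['fovy'])/2)
    d=np.array([(u-c['cx'])/f,(v-c['cy'])/f,1]); R=np.array(c['orientation'])
    return np.array(c['origin']),R@d
def onz(c,u,v,z):
    o,d=ray(c,u,v); return o+d*(z-o[2])/d[2]
def proj(c,p):
    f=c['pixels'].shape[0]/2/np.tan(np.radians(c['fovy'])/2)
    q=np.array(c['orientation']).T@(np.array(p)-np.array(c['origin']))
    return np.array([c['cx']+f*q[0]/q[2],c['cy']+f*q[1]/q[2]])
def tri(c1,p1,c2,p2):
    o,d=ray(c1,*p1);q,e=ray(c2,*p2)
    s,t=np.linalg.lstsq(np.c_[d,-e],q-o,rcond=None)[0]
    return (o+s*d+q+t*e)/2, np.linalg.norm(o+s*d-q-t*e)
E
python3 - <<'E'
from h import *
for n in('side','top'):
    c=cap(n,n+'1.png'); print(n,c['fovy'],c['cx'],c['cy'],c['origin'],np.round(c['orientation'],3).tolist())
print(r.tip_extent,{k:np.round(v,3).tolist() for k,v in r.sense().items()})
E
```

```text
pics
side 56.395658306228185 260.4572410493776 189.71053991750503 [0.48344043 0.65933279 0.62672215] [[-0.994, -0.065, 0.09], [-0.111, 0.622, -0.775], [-0.005, -0.78, -0.625]]
top 53.68243508025744 256.6596957691801 197.01842382000504 [0.45628921 0.01088862 1.09382989] [[0.002, -0.993, 0.115], [-1.0, -0.003, -0.006], [0.006, -0.115, -0.993]]
0.008 {'time_s': 0.1, 'joints': [91.935, 22.087, 0.389, -0.023, -68.413, -14.816], 'joint_velocities': [0.08, 0.056, 0.111, 0.051, 0.044, 0.11], 'effort': [0.0, -39.169, 18.794, 4.232, 0.013, -0.0], 'tcp_pos': [0.139, 0.609, 0.23], 'ee_rot': [[0.975, -0.223, -0.0], [-0.223, -0.975, -0.002], [0.0, 0.002, -1.0]], 'wrist_force': [0.704, -0.13, 0.288], 'moment': [0.038, -0.005, -0.022], 'gripper_force': 0.0, 'gripper_width': 1.0}
```

View pics/side1.png

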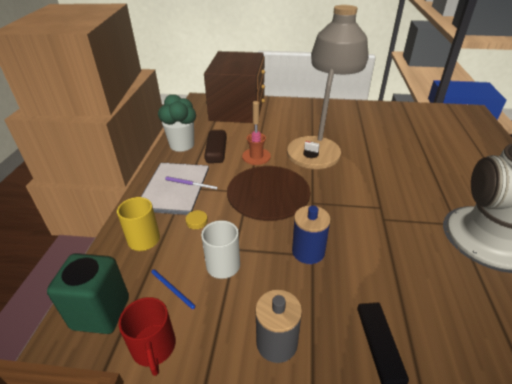

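View pics/top1.png

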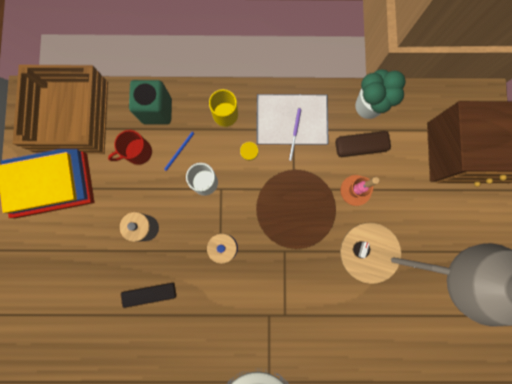

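The side view shows white jar open (221,248), blue and grey lidded (310,235; 278,325), pot and brush (256,140), switch (311,150), board (268,192). The top view shows white (202,179), blue knob (221,249), grey knob (132,227), board (296,209), pot (357,190), and switch (363,250).

Run:
```python
from h import *
s=cap('side');t=cap('top')
def crop(c,u0,v0,w,h,k): return cv2.resize(cv2.cvtColor(c['pixels'][v0:v0+h,u0:u0+w],cv2.COLOR_RGB2BGR),None,fx=k,fy=k,interpolation=cv2.INTER_CUBIC)
a=crop(t,332,165,80,60,5);b=crop(t,332,220,80,60,5);d=crop(s,225,95,80,60,5);e=crop(s,280,130,80,60,5)
cv2.imwrite('pics/crop1.png',np.vstack([np.hstack([a,b]),np.hstack([d,e])]))
hs={n:cv2.cvtColor(c['pixels'],cv2.COLOR_RGB2HSV) for n,c in(('s',s),('t',t))}
def blobs(n,lo,hi,roi,what):
    m=cv2.inRange(hs[n],np.array(lo),np.array(hi)); k=np.zeros_like(m);u,v,w,h=roi;k[v:v+h,u:u+w]=m[v:v+h,u:u+w]
    N,_,st,ce=cv2.connectedComponentsWithStats(k)
    for i in range(1,N):
        if st[i,4]>12: print(n,what,st[i].tolist(),ce[i].round(1))
blobs('s',(0,0,150),(180,60,255),(300,135,25,25),'switch'); blobs('t',(0,0,150),(180,70,255),(352,240,20,20),'switch')
blobs('s',(105,80,20),(130,255,255),(290,200,45,65),'blue'); blobs('t',(105,80,20),(130,255,255),(205,230,35,35),'blueknob')
blobs('s',(0,0,0),(180,80,140),(255,285,45,80),'grey'); blobs('t',(0,0,0),(180,80,140),(120,215,28,28),'greyknob')
blobs('s',(0,0,110),(180,60,255),(195,215,50,70),'white');blobs('t',(0,0,110),(180,60,255),(182,160,38,38),'white')
for n,roi in(('s',(290,200,45,45)),('s',(250,280,55,50)),('t',(200,230,42,40)),('t',(115,208,40,40)),('t',(335,215,75,75)),('s',(280,130,70,40))): blobs(n,(8,60,130),(25,200,255),roi,'wood')
blobs('t',(0,0,0),(20,255,85),(250,165,95,90),'board');blobs('s',(0,0,0),(20,255,85),(220,160,100,60),'board')
blobs('t',(0,130,60),(14,255,255),(335,170,50,40),'pot'); blobs('t',(150,80,60),(179,255,255),(340,170,40,40),'bristle')
blobs('s',(0,130,60),(10,255,255),(235,125,40,45),'pot')
```

```text
s switch [305, 142, 14, 10, 112] [311.8 146.2]
t switch [360, 242, 9, 16, 92] [363.7 249.9]
s blue [309, 206, 9, 13, 99] [312.6 212.1]
s blue [293, 225, 35, 39, 974] [309.  245.4]
t blueknob [217, 245, 8, 7, 41] [220.6 248.2]
s grey [273, 295, 12, 19, 198] [278.5 304. ]
s grey [256, 319, 44, 44, 1223] [276.8 343.1]
t greyknob [128, 223, 9, 7, 50] [132.1 226. ]
t greyknob [143, 235, 5, 6, 18] [145.4 238.1]
s white [201, 220, 39, 59, 1869] [221.  248.5]
t white [186, 163, 30, 32, 602] [201.3 178.3]
s wood [294, 206, 37, 26, 604] [312.  219.5]
s wood [250, 280, 3, 15, 25] [250.5 285.4]
s wood [255, 289, 47, 41, 1330] [278.  310.6]
t wood [200, 230, 42, 40, 1370] [220.1 248.4]
t wood [115, 208, 40, 40, 1318] [132.1 227.4]
t wood [335, 215, 75, 75, 5079] [371.1 251.2]
s wood [287, 135, 54, 35, 1210] [314.  152.3]
s board [227, 166, 90, 54, 3559] [268.5 192.8]
t pot [340, 174, 34, 33, 675] [354.6 190.3]
t bristle [354, 181, 14, 14, 123] [360.  187.7]
s pot [242, 132, 28, 33, 531] [255.9 151.6]
s pot [252, 167, 23, 3, 49] [264.6 168.3]
```

View pics/crop1.png

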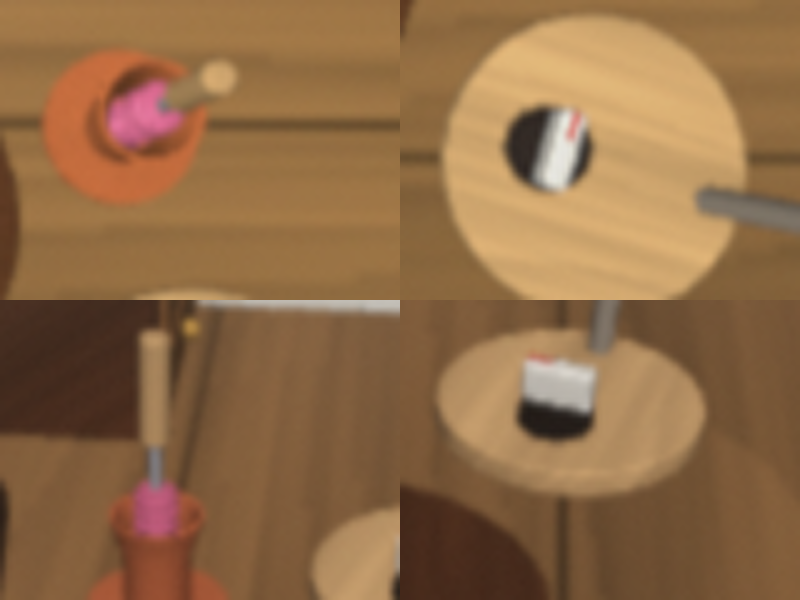

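The crops show the bar in the top view running from (366.6,242) to (363.6,258). The brush handle end is at top (375.6,180.6) and side (255.8,102). The brush leans slightly, with the bristles in the pot mouth.

Run:
```python
from h import *
s=cap('side');t=cap('top')
P=lambda n,a,b:print(n,[np.round(x,4) for x in tri(s,a,t,b)])
P('switch face-ish',(311.8,144),(364.5,249.9))
P('blue knob',(312.8,209),(221,248)); P('grey knob',(278.7,298),(132.1,226))
P('brush end',(255.8,102.5),(375.8,180.6))
P('neck',(256,128),(365,186))
P('board',(268.5,192.5),(296,209))
Z=lambda n,u,v,z:print(n,np.round(onz(t,u,v,z),4))
Z('bar a',366.6,242,.058);Z('bar b',363.6,258,.058)
Z('blue disc',221.3,248.8,.108);Z('grey disc',134.3,226.6,.108)
# ellipse fits
h=cv2.cvtColor(t['pixels'],cv2.COLOR_RGB2HSV)
def fit(n,lo,hi,roi,z):
    u,v,w,hh=roi; m=np.zeros(h.shape[:2],np.uint8); m[v:v+hh,u:u+w]=cv2.inRange(h,np.array(lo),np.array(hi))[v:v+hh,u:u+w]
    cs=max(cv2.findContours(m,0,1)[0],key=cv2.contourArea); e=cv2.fitEllipse(cv2.convexHull(cs)); print(n,np.round(e[0],1),np.round(e[1],1),np.round(onz(t,*e[0],z),4))
fit('board',(0,0,0),(20,255,85),(250,165,95,90),.012)
fit('white rim',(0,0,110),(180,60,255),(182,160,38,38),.1)
fit('blue disc',(8,60,150),(25,150,255),(203,230,36,36),.108)
fit('grey disc',(8,60,150),(25,150,255),(116,208,36,36),.108)
fit('pot',(0,130,60),(9,255,255),(335,170,50,40),.01)
print(h[175:181,205:240:6].tolist()[0],h[235,225],h[226,140])
S=lambda n,u,v,z:print(n,np.round(onz(s,u,v,z),4))
S('white rim',220.5,235,.1)
```

```text
switch face-ish [array([ 0.4338, -0.289 ,  0.0534]), np.float64(0.0023)]
blue knob [array([0.4389, 0.0948, 0.1292]), np.float64(0.001)]
grey knob [array([0.4937, 0.3193, 0.1328]), np.float64(0.0015)]
brush end [array([ 0.6035, -0.2842,  0.1831]), np.float64(0.0015)]
neck [array([ 0.6027, -0.2811,  0.103 ]), np.float64(0.0032)]
board [array([ 0.5491, -0.1095, -0.0013]), np.float64(0.0015)]
bar a [ 0.454 -0.294  0.058]
bar b [ 0.4111 -0.2846  0.058 ]
blue disc [0.4359 0.0958 0.108 ]
grey disc [0.4924 0.3215 0.108 ]Traceback (most recent call last):
  File "<stdin>", line 17, in <module>
  File "<stdin>", line 16, in fit
ValueError: max() iterable argument is empty
```

```bash
python3 -m jog '0.6 50 -50 0 0;0.6 50 -50 0 0;0.6 50 -50 0 0;0.6 50 -50 0 0;0.6 50 -50 0 0'; python3 -m jog '0.6 44 -58 0 0;0.6 0 -60 0 0;0.6 0 -60 0 0;0.6 0 -60 0 0;0.6 0 -60 0 0'; python3 -m jog '0.6 0 -60 0 0;0.6 0 -60 0 0;0.6 0 -60 0 0;0.6 0 -60 0 0;0.6 0 -60 0 0'; python3 -m jog '0.6 0 0 0 0;0.6 0 0 0 0'
python3 - <<'E'
from h import *
s=r.sense();print(s['tcp_pos'],s['ee_rot'],s['joints']); t=cap('top','t2.png')
h=cv2.cvtColor(t['pixels'],cv2.COLOR_RGB2HSV); print(h[200,280],h[215,300],h[205,320],h[178,200])
E
```

```text
time_s: 0.92
tcp_pos: [0.3614, 0.3868, 0.2308]
ee_rot: [[0.975, -0.222, 0.0], [-0.222, -0.975, 0.001], [0.0, -0.001, -1.0]]
wrist_force: [0.9, 0.3, -0.2]
gripper_width: 0.616
gripper_force: 0.0
time_s: 1.55
tcp_pos: [0.3977, 0.0967, 0.2308]
ee_rot: [[0.975, -0.222, 0.001], [-0.222, -0.975, 0.0], [0.001, -0.001, -1.0]]
wrist_force: [1.8, -0.3, 0.4]
gripper_width: 0.603
gripper_force: 0.0
time_s: 2.17
tcp_pos: [0.3978, -0.2035, 0.231]
ee_rot: [[0.975, -0.223, 0.001], [-0.223, -0.975, -0.0], [0.001, -0.0, -1.0]]
wrist_force: [1.1, 0.5, 0.6]
gripper_width: 0.601
gripper_force: 0.0
time_s: 2.42
tcp_pos: [0.3977, -0.2016, 0.2304]
ee_rot: [[0.975, -0.224, -0.0], [-0.224, -0.975, 0.0], [-0.0, -0.0, -1.0]]
wrist_force: [0.6, 1.3, 0.1]
gripper_width: 0.598
gripper_force: 0.0
[ 0.39770721 -0.20158683  0.2304016 ] [[ 9.74585228e-01 -2.24016848e-01 -2.91601457e-04]
 [-2.24016758e-01 -9.74585243e-01  3.11118899e-04]
 [-3.53886352e-04 -2.37888270e-04 -9.99999909e-01]] [-5.88914064e+00  4.30367615e+00 -2.32320660e+01 -1.80606345e-02
 -6.24827074e+01  8.29524176e+01]
[ 12 162  93] [ 12 160  89] [ 12 160  91] [ 36  11 224]
```

View pics/t2.png

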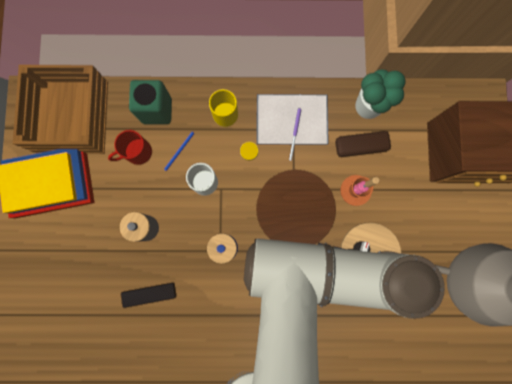

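The arm's wrist tube overhangs to the right, with its end at (413,285), near the shade (490,285). I'll check its height in the side view.

Run:
```python
from h import *
c=cap('side','s2.png')
t=cap('top')
print('tcp px',proj(c,r.sense()['tcp_pos']),proj(t,r.sense()['tcp_pos']))
```

```text
tcp px [332.31823206 102.85413025] [348.32831746 267.15252514]
```

View pics/s2.png

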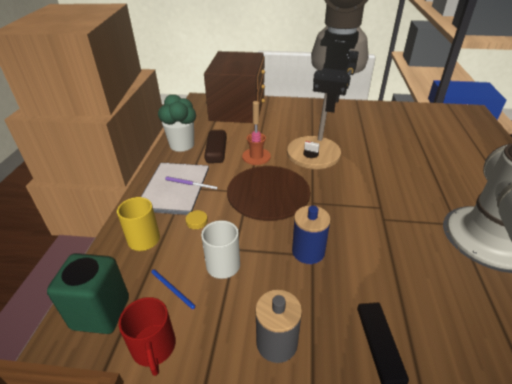

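The side view shows the gripper above the lamp foot. The wrist head is straight above the TCP at about z 0.58, so it stays clear of the shade. I'm descending onto the switch.

```bash
python3 -m jog '0.6 18 -44 0 0;0.6 17 -43 0 0;0.6 0 0 -50 0;0.6 0 0 -50 0;0.6 0 0 0 0'; python3 -m jog '0.6 0 0 -50 0;0.6 0 0 -36 0;0.6 0 0 0 0;0.6 0 0 0 0'
python3 - <<'E'
from h import *
s=cap('side')
P=cv2.resize(cv2.cvtColor(s['pixels'][80:180,250:380],cv2.COLOR_RGB2BGR),None,fx=6,fy=6,interpolation=2)
cv2.imwrite('pics/s3.png',P)
E
```

```text
time_s: 3.2
tcp_pos: [0.4309, -0.2864, 0.1275]
ee_rot: [[0.975, -0.221, -0.009], [-0.221, -0.975, 0.003], [-0.009, -0.001, -1.0]]
wrist_force: [-0.4, 0.1, -0.5]
gripper_width: 0.6
gripper_force: 0.0
time_s: 3.7
tcp_pos: [0.4354, -0.2888, 0.0472]
ee_rot: [[0.975, -0.221, 0.005], [-0.221, -0.975, -0.002], [0.005, 0.001, -1.0]]
wrist_force: [0.6, -0.7, 0.2]
gripper_width: 0.6
gripper_force: 0.0
```

View pics/s3.png

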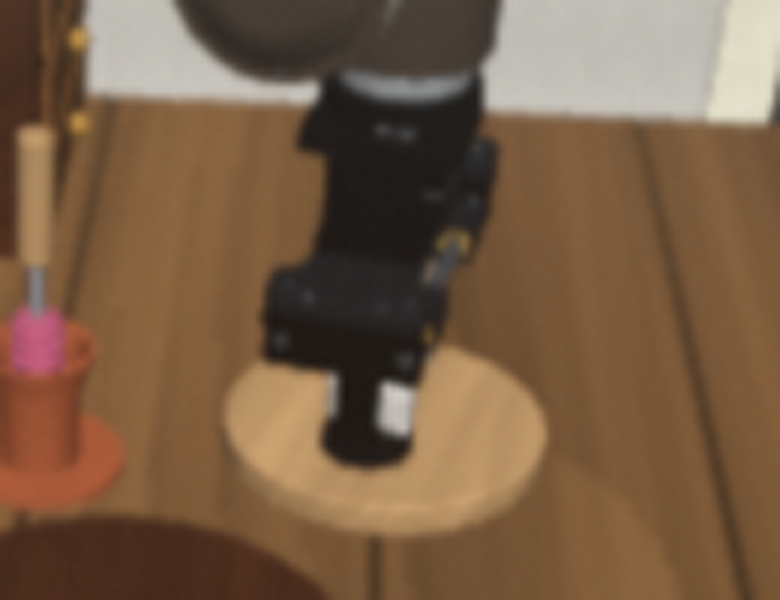

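The side crop shows the near finger at (355,400) in front of the white bar (330–412), a few mm towards +x. I'll shift -3 mm, close and twist.

```bash
python3 -m jog '0.6 -4 0 -3 0;0.0 0 0 0 0;0.0 0 0 0 0;0.0 0 0 0 0;0.0 0 0 0 0'; python3 -m jog '0 0 0 0 0;0 0 0 0 0'; python3 -m jog '0 0 0 0 -10;0 0 0 0 -10;0 0 0 0 -10;0 0 0 0 -10;0 0 0 0 -10'
```

```text
time_s: 4.38
tcp_pos: [0.4291, -0.2886, 0.0415]
ee_rot: [[0.975, -0.223, -0.0], [-0.223, -0.975, -0.0], [0.0, 0.0, -1.0]]
wrist_force: [0.2, -0.6, 1.0]
gripper_width: 0.231
gripper_force: 0.0
time_s: 4.62
tcp_pos: [0.429, -0.2885, 0.0415]
ee_rot: [[0.975, -0.224, 0.0], [-0.224, -0.975, 0.0], [0.0, -0.0, -1.0]]
wrist_force: [-0.1, -0.5, 0.7]
gripper_width: 0.163
gripper_force: 29.5
time_s: 5.25
tcp_pos: [0.4317, -0.2852, 0.0416]
ee_rot: [[0.452, -0.892, 0.005], [-0.892, -0.452, 0.003], [-0.0, -0.006, -1.0]]
wrist_force: [9.2, 21.9, 2.0]
gripper_width: 0.162
gripper_force: 30.0
```

```bash
python3 -m jog '0 3 4 0 0;0 1 0 0 -7;0 0 0 0 0'; python3 -m jog '0 1 1 0 -7;0 0 0 0 -6;0 0 0 0 0;0 0 0 0 0'
```

```text
time_s: 5.62
tcp_pos: [0.4326, -0.2845, 0.0415]
ee_rot: [[0.346, -0.938, -0.001], [-0.938, -0.346, 0.0], [-0.0, 0.001, -1.0]]
wrist_force: [-0.5, 0.3, 0.9]
gripper_width: 0.159
gripper_force: 30.0
time_s: 6.12
tcp_pos: [0.4339, -0.284, 0.0415]
ee_rot: [[0.127, -0.992, -0.0], [-0.992, -0.127, -0.001], [0.001, 0.0, -1.0]]
wrist_force: [-0.7, -4.6, -2.2]
gripper_width: 0.158
gripper_force: 30.0
```

```bash
python3 -c "
from station import r;print(r.sense()['moment'])"; python3 -m jog '0 0 0 0 -5;0 0 0 0 0;0 0 0 0 0'; python3 -c "
from h import *;print(r.sense()['moment']);t=cap('top','t4.png')"
```

```text
[-1.41867166  0.17974512  0.09843645]
time_s: 6.5
tcp_pos: [0.4343, -0.2839, 0.0415]
ee_rot: [[0.041, -0.999, 0.0], [-0.999, -0.041, -0.001], [0.001, -0.0, -1.0]]
wrist_force: [0.7, -5.8, -2.7]
gripper_width: 0.162
gripper_force: 30.0
[-1.54892996 -0.02971006  0.5728152 ]
```

View pics/t4.png

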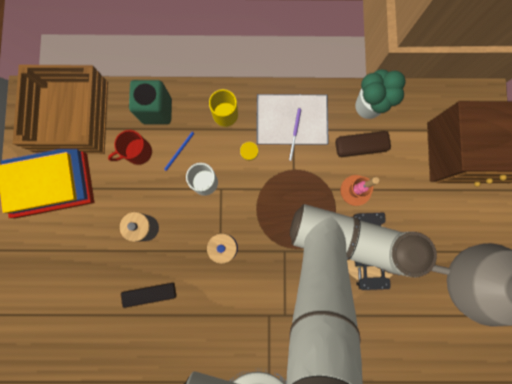

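The top view shows the arm over the lamp with the jars unmoved. The moment rose from 0.1 to 0.57 N m, so the switch is at its stop. I'll release it and go to the blue lid.

```bash
python3 -m jog '0.7 0 0 0 0;0.7 0 0 0 0;0.7 0 0 0 0;0.7 0 0 0 0'; python3 -m jog '0.5 0 0 60 0;0.5 0 0 60 0;0.5 0 0 60 0;0.5 0 0 0 0'; python3 -m jog '0.5 0 60 0 0;0.5 0 60 0 0;0.5 0 60 0 0;0.5 0 60 0 0;0.5 0 60 0 0';python3 -m jog '0.5 0 60 0 0;0.5 3 19 0 0;0.5 0 0 0 0;0.5 0 0 0 0'
python3 - <<'E'
from h import *
s=cap('side');t=cap('top')
def crop(c,u0,v0,w,h,k): return cv2.resize(cv2.cvtColor(c['pixels'][v0:v0+h,u0:u0+w],cv2.COLOR_RGB2BGR),None,fx=k,fy=k,interpolation=2)
cv2.imwrite('pics/c5.png',np.hstack([crop(s,270,120,100,150,4),crop(t,330,210,100,150,4)]))
E
```

```text
time_s: 7.05
tcp_pos: [0.4345, -0.2832, 0.0417]
ee_rot: [[0.037, -0.999, 0.001], [-0.999, -0.037, 0.0], [-0.0, -0.001, -1.0]]
wrist_force: [0.7, 0.4, 0.1]
gripper_width: 0.527
gripper_force: 0.0
time_s: 7.55
tcp_pos: [0.4374, -0.2844, 0.2275]
ee_rot: [[0.038, -0.999, 0.013], [-0.999, -0.038, -0.004], [0.005, -0.013, -1.0]]
wrist_force: [0.0, 0.5, -1.5]
gripper_width: 0.5
gripper_force: 0.0
time_s: 8.18
tcp_pos: [0.4334, 0.0187, 0.2209]
ee_rot: [[0.037, -0.999, -0.0], [-0.999, -0.037, 0.001], [-0.001, 0.0, -1.0]]
wrist_force: [0.9, 0.3, -0.4]
gripper_width: 0.497
gripper_force: 0.0
time_s: 8.68
tcp_pos: [0.4367, 0.0946, 0.221]
ee_rot: [[0.036, -0.999, -0.001], [-0.999, -0.036, -0.001], [0.0, 0.001, -1.0]]
wrist_force: [-0.2, 0.0, 0.2]
gripper_width: 0.499
gripper_force: 0.0
```

View pics/c5.png

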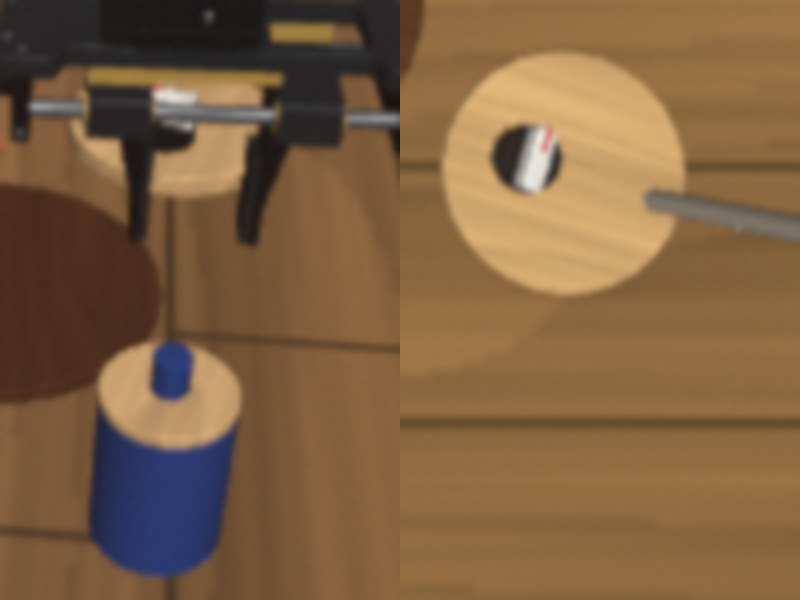

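The crop shows the switch back in its rest orientation (red mark upper right) and the blue lid undisturbed. I'll grasp the blue lid.

```bash
python3 -m jog '0.5 0 0 -50 0;0.5 0 0 -35 0;0.5 0 0 -17 0;0.5 0 0 0 0;0.5 0 0 0 0'; python3 -m jog '0 0 0 0 0;0 0 0 0 0;0 0 0 0 0;0 0 0 0 0;0 0 0 0 0';  python3 -m jog '0 0 0 20 0;0 0 0 40 0;0 0 0 40 0;0 0 0 0 0;0 0 0 0 0'
```

```text
time_s: 9.4
tcp_pos: [0.4375, 0.0951, 0.1203]
ee_rot: [[0.036, -0.999, 0.001], [-0.999, -0.036, 0.001], [-0.001, -0.001, -1.0]]
wrist_force: [-0.0, 0.5, 1.6]
gripper_width: 0.499
gripper_force: 0.0
time_s: 10.02
tcp_pos: [0.4372, 0.0956, 0.1199]
ee_rot: [[0.037, -0.999, 0.0], [-0.999, -0.037, 0.0], [-0.0, -0.0, -1.0]]
wrist_force: [-1.2, 0.2, 3.6]
gripper_width: 0.241
gripper_force: 30.0
time_s: 10.65
tcp_pos: [0.4362, 0.0953, 0.2186]
ee_rot: [[0.037, -0.999, -0.002], [-0.999, -0.037, -0.0], [0.0, 0.002, -1.0]]
wrist_force: [-0.7, -0.8, -0.2]
gripper_width: 0.242
gripper_force: 30.0
```

```bash
python3 -m jog '0 26 -57 0 0;0 26 -57 0 0;0 26 -56 0 0;0 0 0 0 0;0 0 0 -50 0'; python3 -m jog '0 0 0 -50 0;0 0 0 -45 0;0 0 0 -20 0;0 0 0 -10 0;0 0 0 0 0'; python3 -m jog '0 0 0 0 0'
python3 - <<'E'
from h import *
s=cap('side');print(r.sense()['tcp_pos'])
cv2.imwrite('pics/c6.png',cv2.resize(cv2.cvtColor(s['pixels'][110:260,180:340],cv2.COLOR_RGB2BGR),None,fx=4,fy=4,interpolation=2))
E
```

```text
time_s: 11.28
tcp_pos: [0.5171, -0.0747, 0.1706]
ee_rot: [[0.036, -0.999, 0.007], [-0.999, -0.036, 0.0], [-0.0, -0.007, -1.0]]
wrist_force: [0.4, 0.5, -1.8]
gripper_width: 0.244
gripper_force: 30.0
time_s: 11.9
tcp_pos: [0.5143, -0.0739, 0.0438]
ee_rot: [[0.038, -0.999, -0.002], [-0.999, -0.038, -0.0], [0.0, 0.002, -1.0]]
wrist_force: [0.1, -0.7, 0.8]
gripper_width: 0.241
gripper_force: 30.0
time_s: 12.02
tcp_pos: [0.5155, -0.074, 0.0454]
ee_rot: [[0.038, -0.999, 0.002], [-0.999, -0.038, 0.0], [-0.0, -0.002, -1.0]]
wrist_force: [-0.2, -0.7, -0.9]
gripper_width: 0.243
gripper_force: 30.0
[ 0.51564253 -0.07402321  0.04555399]
```

View pics/c6.png

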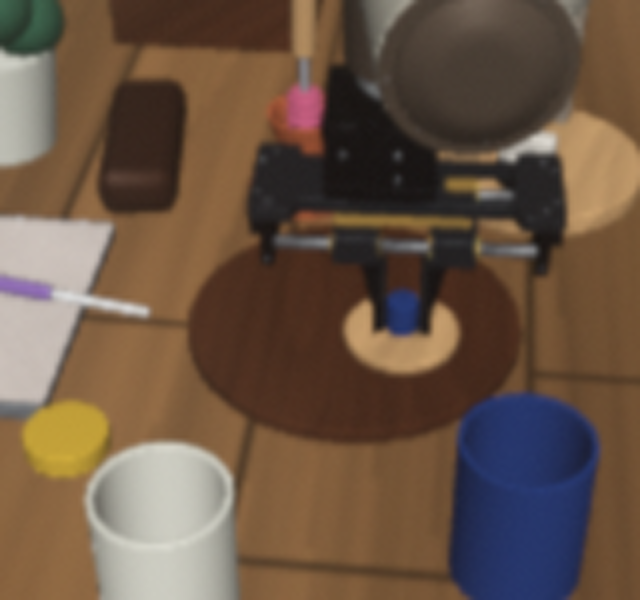

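The lid is level about 8 mm above the board, well inside it, and the blue jar is open and upright. I'll lower it and release.

```bash
python3 -m jog '0 0 0 -5 0;0 0 0 -3 0;0 0 0 0 0;0 0 0 0 0'; python3 -m jog '0.5 0 0 0 0;0.5 0 0 0 0;0.5 0 0 0 0;0.5 0 0 30 0;0.5 0 0 50 0'; python3 -m jog '0.5 0 0 55 0;0.5 0 0 55 0;0.5 0 60 0 0;0.5 0 60 0 0;0.5 0 60 0 0';python3 -m jog '0.5 0 60 0 0;0.5 0 60 0 0;0.5 -22 55 0 0;0.5 0 40 0 0;0.5 0 0 0 0'
python3 - <<'E'
from h import *
t=cap('top');s=cap('side')
h=cv2.cvtColor(s['pixels'],cv2.COLOR_RGB2HSV); m=cv2.inRange(h[285:320,262:296],np.array((0,0,0)),np.array((180,80,140)))
N,_,st,ce=cv2.connectedComponentsWithStats(m);print(st.tolist(),ce+[262,285])
cv2.imwrite('pics/t7.png',cv2.cvtColor(np.hstack([t['pixels'][130:300,100:400],s['pixels'][150:320,180:340]]),cv2.COLOR_RGB2BGR))
E
```

```text
time_s: 12.58
tcp_pos: [0.5151, -0.0742, 0.0379]
ee_rot: [[0.037, -0.999, 0.001], [-0.999, -0.037, -0.0], [0.0, -0.001, -1.0]]
wrist_force: [-3.4, 1.1, 8.5]
gripper_width: 0.248
gripper_force: 30.0
time_s: 13.2
tcp_pos: [0.5135, -0.0744, 0.1156]
ee_rot: [[0.037, -0.999, -0.005], [-0.999, -0.037, -0.001], [0.0, 0.005, -1.0]]
wrist_force: [0.3, -0.2, -0.1]
gripper_width: 0.497
gripper_force: 0.0
time_s: 13.82
tcp_pos: [0.5146, 0.1073, 0.2267]
ee_rot: [[0.036, -0.999, 0.0], [-0.999, -0.036, 0.0], [-0.0, -0.0, -1.0]]
wrist_force: [0.5, -0.1, 0.1]
gripper_width: 0.499
gripper_force: 0.0
time_s: 14.45
tcp_pos: [0.4924, 0.3233, 0.2256]
ee_rot: [[0.041, -0.999, -0.001], [-0.999, -0.041, -0.001], [0.0, 0.001, -1.0]]
wrist_force: [0.3, -0.3, -0.6]
gripper_width: 0.5
gripper_force: 0.0
[[0, 0, 34, 35, 991], [11, 10, 13, 19, 199]] [[278.50857719 301.58224016]
 [278.45728643 304.08040201]]
```

View pics/t7.png

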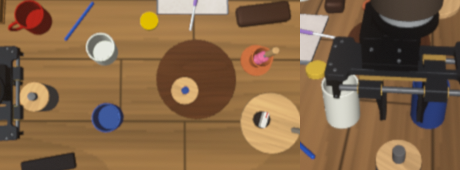

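The blue lid lies flat on the board (crop 185,90), and the grey lid is still under the gripper (32,97).

```bash
python3 -m jog '0.5 1 -3 -50 0;0.5 0 0 -40 0;0.5 0 0 -16 0;0.5 0 0 0 0;0.5 0 0 0 0'; python3 -m jog '0 0 0 0 0;0 0 0 0 0;0 0 0 0 0;0 0 0 0 0;0 0 0 0 0';  python3 -m jog '0 0 0 20 0;0 0 0 40 0;0 0 0 45 0;0 0 0 0 0;0 0 0 0 0'
python3 - <<'E'
from h import *
t=cap('top');s=cap('side')
h=cv2.cvtColor(t['pixels'],cv2.COLOR_RGB2HSV)
m=np.zeros(h.shape[:2],np.uint8);m[160:256,250:342]=cv2.inRange(h,np.array((0,100,60)),np.array((15,255,110)))[160:256,250:342]
c=max(cv2.findContours(m,0,1)[0],key=cv2.contourArea);e=cv2.fitEllipse(cv2.convexHull(c));print(e,onz(t,*e[0],.012))
m=np.zeros(h.shape[:2],np.uint8);m[200:240,265:305]=cv2.inRange(h,np.array((105,100,20)),np.array((130,255,255)))[200:240,265:305]
M=cv2.moments(m);print(onz(t,M['m10']/M['m00'],M['m01']/M['m00'],.048))
E
```

```text
time_s: 15.18
tcp_pos: [0.495, 0.3183, 0.1224]
ee_rot: [[0.037, -0.999, 0.003], [-0.999, -0.037, 0.002], [-0.002, -0.003, -1.0]]
wrist_force: [0.1, -0.2, -0.4]
gripper_width: 0.499
gripper_force: 0.0
time_s: 15.8
tcp_pos: [0.494, 0.318, 0.121]
ee_rot: [[0.037, -0.999, 0.0], [-0.999, -0.037, 0.0], [-0.0, -0.0, -1.0]]
wrist_force: [-0.8, -0.2, 2.9]
gripper_width: 0.242
gripper_force: 30.0
time_s: 16.42
tcp_pos: [0.4933, 0.3174, 0.2246]
ee_rot: [[0.037, -0.999, -0.002], [-0.999, -0.037, -0.001], [0.001, 0.002, -1.0]]
wrist_force: [-0.1, 0.3, -0.4]
gripper_width: 0.241
gripper_force: 30.0
((295.836181640625, 208.88980102539062), (78.14849090576172, 79.1487808227539), 123.50514221191406) [ 0.54757475 -0.10761776  0.012     ]
[ 0.51422253 -0.07240458  0.048     ]
```

```bash
python3 -m jog '0 11 -57 0 0;0 11 -57 0 0;0 11 -57 0 0;0 11 -57 0 0;0 11 -57 0 0'; python3 -m jog '0 11 -57 0 0;0 11 -57 0 0;0 12 -60 0 0;0 0 0 0 0;0 0 0 0 0'; python3 -m jog '0 0 0 -55 0;0 0 0 -55 0;0 0 0 -45 0;0 0 0 -15 0;0 0 0 0 0'; python3 -m jog '0 0 0 0 0;0 0 0 -8 0;0 0 0 0 0;0 0 0 0 0'
```

```text
time_s: 17.15
tcp_pos: [0.5485, 0.0308, 0.2242]
ee_rot: [[0.037, -0.999, -0.002], [-0.999, -0.037, -0.001], [0.001, 0.002, -1.0]]
wrist_force: [0.2, 0.6, -0.8]
gripper_width: 0.241
gripper_force: 30.0
time_s: 17.77
tcp_pos: [0.5823, -0.1414, 0.224]
ee_rot: [[0.036, -0.999, -0.003], [-0.999, -0.036, 0.0], [-0.0, 0.003, -1.0]]
wrist_force: [0.3, -0.3, -0.5]
gripper_width: 0.247
gripper_force: 30.0
time_s: 18.4
tcp_pos: [0.583, -0.1404, 0.0554]
ee_rot: [[0.039, -0.999, -0.001], [-0.999, -0.039, -0.0], [0.0, 0.001, -1.0]]
wrist_force: [-0.6, 0.2, 0.2]
gripper_width: 0.242
gripper_force: 30.0
time_s: 18.9
tcp_pos: [0.583, -0.1413, 0.0479]
ee_rot: [[0.037, -0.999, 0.0], [-0.999, -0.037, -0.0], [0.0, -0.0, -1.0]]
wrist_force: [-0.4, -0.1, -0.9]
gripper_width: 0.245
gripper_force: 30.0
```

```bash
python3 -m jog '0 0 0 -6 0;0 0 0 -3 0;0 0 0 0 0;0 0 0 0 0'; python3 -m jog '0.5 0 0 0 0;0.5 0 0 0 0;0.5 0 0 0 0;0.5 0 0 40 0;0.5 0 0 60 0'; python3 -m jog '0.5 0 0 60 0;0.5 0 0 60 0;0.5 -55 0 30 0;0.5 -55 0 0 0;0.5 -55 55 0 0';python3 -m jog '0.5 -30 55 0 0;0.5 0 0 0 0'
python3 - <<'E'
from h import *
t=cap('top');s=cap('side')
cv2.imwrite('pics/c8.png',cv2.cvtColor(np.hstack([cv2.resize(t['pixels'][130:280,180:400],None,fx=2,fy=2),cv2.resize(s['pixels'][90:240,180:340],None,fx=2,fy=2)]),cv2.COLOR_RGB2BGR))
def H(c): return cv2.cvtColor(c['pixels'],cv2.COLOR_RGB2HSV)
def fit(c,n,lo,hi,roi,z):
    u,v,w,hh=roi;k=np.zeros(c['pixels'].shape[:2],np.uint8);k[v:v+hh,u:u+w]=cv2.inRange(H(c),np.array(lo),np.array(hi))[v:v+hh,u:u+w]
    q=max(cv2.findContours(k,0,1)[0],key=cv2.contourArea);e=cv2.fitEllipse(cv2.convexHull(q));print(n,np.round(e[0],1),np.round(e[1],1),np.round(onz(c,*e[0],z),4));return e[0]
fit(t,'pot foot',(0,150,60),(9,255,255),(335,168,50,45),.006)
fit(t,'bristle',(150,80,60),(179,255,255),(340,170,40,40),.088)
fit(t,'handle end',(10,60,150),(25,150,255),(371,174,10,12),.186)
fit(t,'lidgrey',(8,60,150),(25,150,255),(285,170,55,45),.026)
fit(s,'bristle',(150,80,60),(179,255,255),(235,120,40,45),.088)
E
```

```text
time_s: 19.4
tcp_pos: [0.5826, -0.1413, 0.039]
ee_rot: [[0.037, -0.999, -0.001], [-0.999, -0.037, -0.0], [0.0, 0.001, -1.0]]
wrist_force: [-3.2, 0.7, 5.8]
gripper_width: 0.243
gripper_force: 30.0
time_s: 20.02
tcp_pos: [0.5816, -0.1412, 0.1374]
ee_rot: [[0.037, -0.999, -0.006], [-0.999, -0.037, 0.0], [-0.0, 0.006, -1.0]]
wrist_force: [1.1, -0.8, 0.3]
gripper_width: 0.497
gripper_force: 0.0
time_s: 20.65
tcp_pos: [0.4271, -0.0979, 0.2886]
ee_rot: [[0.032, -0.999, 0.001], [-0.999, -0.032, 0.0], [-0.0, -0.001, -1.0]]
wrist_force: [0.5, 1.9, 0.7]
gripper_width: 0.5
gripper_force: 0.0
time_s: 20.9
tcp_pos: [0.3972, -0.0398, 0.2891]
ee_rot: [[0.043, -0.999, 0.002], [-0.999, -0.043, 0.001], [-0.001, -0.002, -1.0]]
wrist_force: [0.5, -0.3, 0.4]
gripper_width: 0.498
gripper_force: 0.0Traceback (most recent call last):
  File "<stdin>", line 8, in <module>
  File "<stdin>", line 7, in fit
cv2.error: OpenCV(4.12.0) /io/opencv/modules/imgproc/src/shapedescr.cpp:361: error: (-201:Incorrect size of input array) There should be at least 5 points to fit the ellipse in function 'fitEllipseNoDirect'
```

View pics/c8.png

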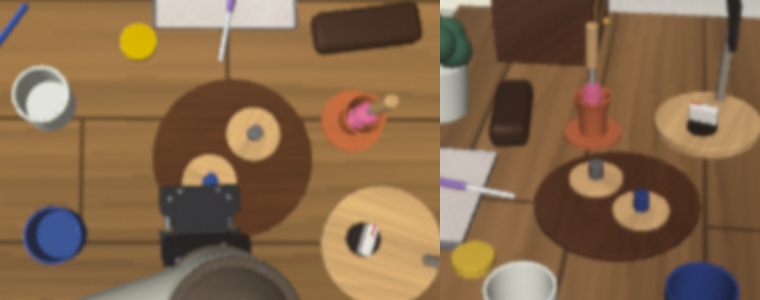

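Both lids lie flat side by side on the board (top crop 253,132 and 209,178). Now the brush.

```bash
python3 -m jog '0.6 52 -61 0 0;0.6 52 -61 0 0;0.6 51 -61 0 0;0.6 51 -60 0 0;0.6 0 0 0 0'; python3 -m jog '0.6 0 0 0 0;0.6 0 0 0 0'
python3 - <<'E'
from h import *
s=cap('side');p=r.sense()['tcp_pos'];print(p)
h=cv2.cvtColor(s['pixels'],cv2.COLOR_RGB2HSV)
for v in(104,108,112,116):
    row=h[v,244:270]; m=cv2.inRange(row.reshape(1,-1,3),np.array((10,60,120)),np.array((25,180,255)))[0]; u=np.flatnonzero(m)+244; print(v,u.tolist())
print(proj(s,[.603,-.283,.161]),proj(s,[.603,-.283,.186]))
cv2.imwrite('pics/c9.png',cv2.resize(cv2.cvtColor(s['pixels'][20:180,200:360],cv2.COLOR_RGB2BGR),None,fx=3.5,fy=3.5,interpolation=2))
E
```

```text
time_s: 21.62
tcp_pos: [0.5623, -0.2379, 0.284]
ee_rot: [[0.03, -1.0, -0.006], [-1.0, -0.03, 0.001], [-0.001, 0.006, -1.0]]
wrist_force: [-0.1, -0.6, -0.8]
gripper_width: 0.601
gripper_force: 0.0
time_s: 21.88
tcp_pos: [0.5601, -0.2329, 0.2889]
ee_rot: [[0.037, -0.999, 0.0], [-0.999, -0.037, -0.0], [0.0, -0.0, -1.0]]
wrist_force: [-0.3, 0.1, 0.3]
gripper_width: 0.599
gripper_force: 0.0
[ 0.56010348 -0.23258081  0.28921689]
104 [253, 254, 255, 256, 257, 258]
108 [253, 254, 255, 256, 257, 258, 263]
112 [253, 254, 255, 256, 257, 258, 261, 262, 269]
116 [253, 254, 255, 256, 257, 258, 260, 261, 268, 269]
[256.25655656 109.86753979] [256.14623727 101.76871289]
```

View pics/c9.png

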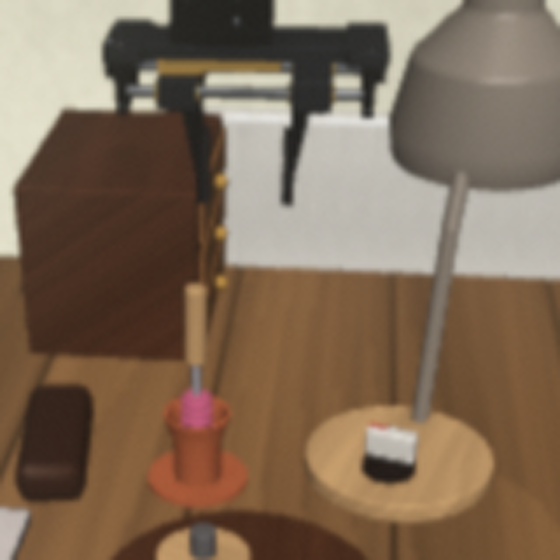

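The picture shows the gripper above and to the right of the brush, whose handle is at pixel column 255.7. That matches x ≈ 0.604.

```bash
python3 -m jog '0.6 44 -50 0 0;0.6 0 0 0 0;0.6 0 0 -50 0;0.6 0 0 0 0;0.6 0 0 0 0'
python3 - <<'E'
from h import *
t=cap('top');s=cap('side');p=np.array(r.sense()['tcp_pos']);print(p)
cv2.imwrite('pics/c10.png',cv2.resize(cv2.cvtColor(s['pixels'][50:170,200:320],cv2.COLOR_RGB2BGR),None,fx=4,fy=4,interpolation=2))
E
```

```text
time_s: 22.55
tcp_pos: [0.6024, -0.2796, 0.2411]
ee_rot: [[0.038, -0.999, 0.003], [-0.999, -0.038, -0.002], [0.002, -0.003, -1.0]]
wrist_force: [0.6, 0.1, 0.3]
gripper_width: 0.603
gripper_force: 0.0
[ 0.60284432 -0.27980101  0.24169348]
```

View pics/c10.png

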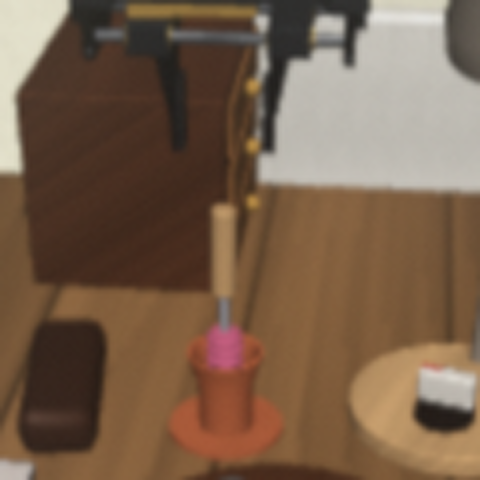

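The fingers (178 and 268) straddle the handle (223), so it is well centred. I'll descend and grip.

```bash
python3 -m jog '0.6 0 -3 -45 0;0.6 0 0 -30 0;0.6 0 0 -16 0;0.6 0 0 0 0;0.6 0 0 0 0'; python3 -m jog '0 0 0 0 0;0 0 0 0 0;0 0 0 0 0;0 0 0 0 0;0 0 0 0 0';  python3 - <<'E'
from h import *
print(r.sense()['moment'],r.sense()['gripper_width'])
E
python3 -m jog '0 0 0 20 0;0 0 0 40 0;0 0 0 45 0;0 0 0 45 0;0 0 0 0 0'
```

```text
time_s: 23.28
tcp_pos: [0.6031, -0.2832, 0.1496]
ee_rot: [[0.037, -0.999, 0.003], [-0.999, -0.037, -0.001], [0.002, -0.003, -1.0]]
wrist_force: [-0.1, -0.3, 0.0]
gripper_width: 0.604
gripper_force: 0.0
time_s: 23.9
tcp_pos: [0.6018, -0.2828, 0.1474]
ee_rot: [[0.037, -0.999, -0.0], [-0.999, -0.037, 0.0], [-0.0, 0.0, -1.0]]
wrist_force: [-0.1, 0.6, 0.7]
gripper_width: 0.199
gripper_force: 30.0
[ 0.15974516 -0.02936708 -0.01008967] 0.19904430142399093
time_s: 24.52
tcp_pos: [0.6034, -0.2835, 0.3025]
ee_rot: [[0.037, -0.999, 0.009], [-0.999, -0.037, -0.003], [0.003, -0.009, -1.0]]
wrist_force: [0.3, 0.3, -1.0]
gripper_width: 0.198
gripper_force: 30.0
```

```bash
cat > jars.py <<'E'
from h import *
def H(c): return cv2.cvtColor(c['pixels'],cv2.COLOR_RGB2HSV)
def mask(c,lo,hi,p,w):
    m=cv2.inRange(H(c),np.array(lo),np.array(hi)); k=np.zeros_like(m);u,v=np.round(p).astype(int);v0=max(v-w,0);u0=max(u-w,0);k[v0:v+w,u0:u+w]=m[v0:v+w,u0:u+w];return cv2.morphologyEx(k,cv2.MORPH_OPEN,np.ones((3,3),np.uint8))
C={'white':((0,0,90),(180,55,255),(.54,.14)),'grey':((0,0,25),(180,90,170),(.492,.32)),'blue':((105,80,10),(130,255,255),(.437,.096))}
def jars(t,s):
    for n,(lo,hi,g) in C.items():
        for nm,c,w in(('t',t,30),('s',s,45)):
            p=proj(c,[*g,.05]);m=mask(c,lo,hi,p,w)
            q=cv2.findContours(m,0,1)[0]
            if not q: print(n,nm,'none');continue
            q=cv2.convexHull(max(q,key=cv2.contourArea));M=cv2.moments(q);b=cv2.boundingRect(q)
            print(n,nm,b,np.round(onz(c,M['m10']/M['m00'],M['m01']/M['m00'],.05),4))
def brush(t,s):
    for nm,c in(('t',t),('s',s)):
        m=cv2.inRange(H(c),np.array((150,70,60)),np.array((179,255,255)));m[:, :(30 if nm=='t' else 160)]=0; m[:120 if nm=='t' else 0]=0
        N,_,st,ce=cv2.connectedComponentsWithStats(m)
        for i in range(1,N):
            if st[i,4]>15: print('pink',nm,st[i].tolist(),ce[i].round(1))
if __name__=='__main__':
    t=cap('top');s=cap('side');jars(t,s);brush(t,s);p=np.array(r.sense()['tcp_pos']);print(p,proj(s,p-[0,0,.1414]),proj(t,p-[0,0,.1414]))
E
python3 jars.py
python3 - <<'E'
from jars import *
t=cap('top')
m=mask(t,(0,130,60),(13,255,255),(357,190),24);q=max(cv2.findContours(m,0,1)[0],key=cv2.contourArea);e=cv2.fitEllipse(q);print(e,cv2.boundingRect(q),onz(t,*e[0],.008))
E
```

```text
white t (187, 180, 30, 15) [0.6077 0.1554 0.05  ]
white s (217, 221, 23, 58) [0.614 0.154 0.05 ]
grey t (121, 212, 37, 30) [0.4937 0.3282 0.05  ]
grey s (256, 292, 45, 71) [0.4944 0.3202 0.05  ]
blue t (193, 234, 29, 28) [0.439  0.1406 0.05  ]
blue s (291, 221, 38, 58) [0.4406 0.1342 0.05  ]
pink t [379, 171, 9, 14, 87] [382.2 177.6]
pink t [30, 206, 18, 5, 19] [ 38.4 208.2]
pink s [251, 83, 10, 31, 293] [255.5  97.6]
[ 0.60162121 -0.28246043  0.29712065] [256.7305937  111.65275518] [371.62900681 182.75551142]Traceback (most recent call last):
  File "<stdin>", line 3, in <module>
ValueError: max() iterable argument is empty
```

```bash
sed -i "s/(.54,.14)/(.60,.152)/; s/(.437,.096)/(.439,.137)/" jars.py; python3 -m jog '0 0 60 0 0;0 0 60 0 0;0 0 60 0 0;0 0 60 0 0;0 0 60 0 0'; python3 jars.py
python3 - <<'E'
from jars import *
t=cap('top');h=H(t);print(h[182,345],h[200,350],h[203,357],h[188,368])
m=mask(t,(0,120,60),(13,255,255),(357,190),24);q=max(cv2.findContours(m,0,1)[0],key=cv2.contourArea);e=cv2.fitEllipse(q);print(e,cv2.boundingRect(q),onz(t,*e[0],.008))
E
```

```text
time_s: 25.3
tcp_pos: [0.6009, 0.019, 0.2955]
ee_rot: [[0.037, -0.999, -0.004], [-0.999, -0.037, -0.001], [0.001, 0.004, -1.0]]
wrist_force: [1.3, -0.2, -1.3]
gripper_width: 0.198
gripper_force: 30.0
white t (174, 159, 60, 36) [0.6441 0.1543 0.05  ]
white s (202, 221, 38, 58) [0.6274 0.1533 0.05  ]
grey t (141, 198, 31, 60) [0.497  0.2761 0.05  ]
grey s (256, 292, 45, 71) [0.4943 0.3202 0.05  ]
blue t (192, 234, 30, 28) [0.4389 0.1411 0.05  ]
blue s (291, 221, 38, 58) [0.4406 0.1343 0.05  ]
pink t [30, 205, 23, 6, 27] [ 41.  207.7]
pink s [233, 142, 14, 37, 425] [239.5 159.7]
[0.6010478  0.02226408 0.29519382] [240.80102075 174.20320402] [249.9600706  182.72007121]
[ 10 173 187] [ 10 176 187] [ 10 175 184] [ 11 177 163]
((356.26983642578125, 189.67593383789062), (30.340734481811523, 32.64478302001953), 72.32325744628906) (340, 175, 34, 31) [ 0.60412772 -0.28348785  0.008     ]
```

```bash
cat > jb.py <<'E'
from jars import *
def go(names=('white','grey','blue')):
    t=cap('top');s=cap('side')
    for n in names:
        lo,hi,g=C[n]
        for nm,c,w in(('t',t,26),('s',s,45)):
            m=mask(c,lo,hi,proj(c,[*g,.05]),w);q=cv2.findContours(m,0,1)[0]
            if not q: continue
            x,y,w,h=cv2.boundingRect(max(q,key=cv2.contourArea)); uc=x+w/2-.5
            if nm=='s': print(n,'side b',(x,y,w,h),'rim back',np.round(onz(c,uc,y-.5,.1)[:2]+[0,.038],4),'base front',np.round(onz(c,uc,y+h-.5,0)[:2]-[0,.038],4))
            else: print(n,'top b',(x,y,w,h),'left rim y',np.round(onz(c,x-.5,y+h/2,.1)[1]-.038,4),'top x rim',np.round(onz(c,uc,y-.5,.1)[0]-.038,4),'bot x',np.round(onz(c,uc,y+h-.5,.1)[0]+.038,4))
if __name__=='__main__': go()
E
python3 jb.py
python3 - <<'E'
from jars import *
s=cap('side');t=cap('top');I=cv2.cvtColor
a=cv2.resize(s['pixels'][190:290,180:340],None,fx=2.5,fy=2.5,interpolation=2);b=cv2.resize(t['pixels'][150:250,100:260],None,fx=2.5,fy=2.5,interpolation=2)
cv2.imwrite('pics/c11.png',I(np.hstack([a,b]),cv2.COLOR_RGB2BGR))
print([round(float(x),1) for x in proj(s,[.628,.153,.1])],proj(t,[.628,.153,.1]),proj(t,[.44,.134,.1]),proj(t,[.44,.142,.1]),proj(s,[.44,.134,.1]),proj(s,[.44,.142,.1]))
E
```

```text
white top b (178, 163, 52, 32) left rim y 0.1768 top x rim 0.6254 bot x 0.6155
white side b (202, 221, 38, 58) rim back [0.6319 0.157 ] base front [0.6247 0.1549]
grey top b (141, 202, 27, 52) left rim y 0.2698 top x rim 0.5206 bot x 0.4613
grey side b (256, 292, 45, 71) rim back [0.4974 0.3218] base front [0.4894 0.3206]
blue top b (192, 234, 30, 28) left rim y 0.1358 top x rim 0.4372 bot x 0.4412
blue side b (291, 221, 38, 58) rim back [0.4438 0.1371] base front [0.4355 0.1346]
[219.1, 232.0] [200.93060579 175.60450087] [206.87497058 247.12098808] [203.78986806 247.11441625] [311.31279194 232.38060116] [311.31055935 235.19677648]
```

View pics/c11.png

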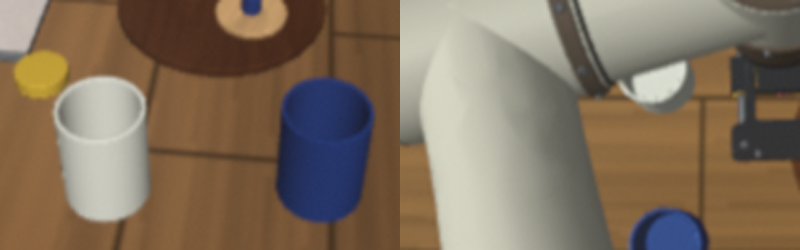

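The brush is clear of the jars. In the side crop the white rim centre is at (100,108) and blue at (326,110). Blue was knocked about 4 cm, to (0.439,0.136). Next, scrub white.

```bash
python3 -m jog '0 8 44 0 0;0 8 44 0 0;0 8 44 0 0;0 0 0 0 0;0 0 0 0 0'
python3 - <<'E'
from jars import *
t=cap('top');s=cap('side');brush(t,s);p=np.array(r.sense()['tcp_pos']);print(p,proj(s,p-[0,0,.1414]))
E
python3 jb.py | grep side
```

```text
time_s: 26.28
tcp_pos: [0.6259, 0.1479, 0.297]
ee_rot: [[0.036, -0.999, -0.001], [-0.999, -0.036, -0.001], [0.001, 0.001, -1.0]]
wrist_force: [-0.5, -0.2, -1.1]
gripper_width: 0.199
gripper_force: 30.0
pink t [201, 170, 4, 7, 17] [202.9 173.4]
pink s [208, 174, 17, 40, 525] [216.3 193.7]
[0.62586763 0.14753963 0.29753601] [218.49623085 209.9614892 ]
white side b (202, 221, 38, 58) rim back [0.6319 0.157 ] base front [0.6247 0.1549]
grey side b (256, 292, 45, 71) rim back [0.4974 0.3218] base front [0.4894 0.3206]
blue side b (291, 221, 38, 58) rim back [0.4438 0.1371] base front [0.4355 0.1346]
```

```bash
python3 -m jog '0 -1 6 0 0;0 0 0 -45 0;0 0 0 -45 0;0 0 0 0 0;0 0 0 -30 0'; python3 -m jog '0 0 0 -15 0;0 0 0 -8 0;0 0 0 0 0;0 0 0 0 0'
```

```text
time_s: 27.1
tcp_pos: [0.6279, 0.1561, 0.182]
ee_rot: [[0.038, -0.999, 0.009], [-0.999, -0.038, 0.002], [-0.002, -0.009, -1.0]]
wrist_force: [0.4, 0.4, -0.1]
gripper_width: 0.199
gripper_force: 30.0
time_s: 27.6
tcp_pos: [0.6256, 0.1554, 0.1557]
ee_rot: [[0.037, -0.999, 0.002], [-0.999, -0.037, 0.001], [-0.0, -0.002, -1.0]]
wrist_force: [-0.5, 0.7, -0.8]
gripper_width: 0.204
gripper_force: 30.0
```

```bash
python3 -m jog '0 0 0 -4 0;0 0 0 0 0;0 0 0 0 0;0 0 0 0 0'; python3 -m jog '0 0 0 30 0;0 0 0 30 0;0 0 0 0 0;0 0 0 0 0;0 0 0 0 0'; python3 -m jog '0 0 0 -30 0;0 0 0 -30 0;0 0 0 0 0;0 0 0 0 0;0 0 0 0 0';python3 - <<'E'
from jars import *
t=cap('top');s=cap('side');brush(t,s)
E
python3 -m jog '0 0 0 50 0;0 0 0 50 0;0 0 0 50 0;0 0 0 0 0;0 0 0 0 0'; python3 jb.py | grep side
```

```text
time_s: 28.1
tcp_pos: [0.6249, 0.1552, 0.1506]
ee_rot: [[0.037, -0.999, 0.0], [-0.999, -0.037, 0.0], [-0.0, -0.0, -1.0]]
wrist_force: [0.0, -0.0, -0.8]
gripper_width: 0.202
gripper_force: 30.0
time_s: 28.72
tcp_pos: [0.6241, 0.155, 0.2089]
ee_rot: [[0.037, -0.999, -0.003], [-0.999, -0.037, -0.001], [0.001, 0.003, -1.0]]
wrist_force: [-0.2, 0.0, -1.1]
gripper_width: 0.193
gripper_force: 30.0
time_s: 29.35
tcp_pos: [0.6252, 0.1554, 0.1514]
ee_rot: [[0.037, -0.999, 0.001], [-0.999, -0.037, 0.001], [-0.001, -0.001, -1.0]]
wrist_force: [0.0, -0.4, -0.6]
gripper_width: 0.197
gripper_force: 30.0
pink t [30, 207, 16, 4, 19] [ 37.4 208.4]
pink s [214, 233, 13, 12, 127] [220.3 239. ]
time_s: 30.08
tcp_pos: [0.6243, 0.1552, 0.3002]
ee_rot: [[0.037, -0.999, -0.001], [-0.999, -0.037, 0.001], [-0.001, 0.001, -1.0]]
wrist_force: [-0.7, -0.4, -2.0]
gripper_width: 0.203
gripper_force: 30.0
white side b (202, 221, 38, 58) rim back [0.6319 0.157 ] base front [0.6247 0.1549]
grey side b (256, 292, 45, 71) rim back [0.4974 0.3218] base front [0.4894 0.3206]
blue side b (291, 221, 38, 58) rim back [0.4438 0.1371] base front [0.4355 0.1346]
```

```bash
python3 -m jog '0 -33 41 0 0;0 -33 41 0 0;0 -33 41 0 0;0 -34 42 0 0;0 0 0 0 0'; python3 -m jog '0 0 0 0 0;0 0 0 0 0';python3 jb.py | grep side; python3 -c "
from jars import *
s=cap('side');brush(cap('top'),s);p=np.array(r.sense()['tcp_pos']);print(p,proj(s,p-[0,-.014,.1414]))"
```

```text
time_s: 30.8
tcp_pos: [0.4895, 0.3224, 0.2992]
ee_rot: [[0.042, -0.999, -0.002], [-0.999, -0.042, -0.001], [0.001, 0.002, -1.0]]
wrist_force: [-0.1, 0.8, -0.6]
gripper_width: 0.197
gripper_force: 30.0
time_s: 31.05
tcp_pos: [0.4924, 0.3193, 0.2999]
ee_rot: [[0.035, -0.999, -0.001], [-0.999, -0.035, -0.001], [0.001, 0.001, -1.0]]
wrist_force: [0.4, -0.4, -0.2]
gripper_width: 0.201
gripper_force: 30.0
white side b (202, 220, 38, 59) rim back [0.6325 0.154 ] base front [0.6247 0.1549]
grey side b (256, 293, 45, 70) rim back [0.4972 0.3238] base front [0.4894 0.3206]
blue side b (292, 221, 37, 58) rim back [0.4428 0.137 ] base front [0.4345 0.1345]
pink t [80, 152, 4, 18, 22] [ 81.5 160.2]
pink t [112, 219, 22, 14, 238] [123.3 225.3]
pink s [272, 247, 20, 48, 794] [280.7 270.6]
[0.49240567 0.31946045 0.300318  ] [279.86579309 295.92787871]
```

```bash
python3 -m jog '0 0 1 -50 0;0 0 0 -45 0;0 0 0 -30 0;0 0 0 -15 0;0 0 0 0 0'; python3 -m jog '0 0 0 -9 0;0 0 0 0 0;0 0 0 0 0;0 0 0 0 0'; python3 -m jog '0 0 0 30 0;0 0 0 30 0;0 0 0 0 0;0 0 0 0 0;0 0 0 0 0'; python3 -m jog '0 0 0 -30 0;0 0 0 -30 0;0 0 0 0 0;0 0 0 0 0;0 0 0 0 0'; python3 -m jog '0 0 0 50 0;0 0 0 50 0;0 0 0 50 0;0 0 0 0 0;0 0 0 0 0'; python3 jb.py | grep side
```

```text
time_s: 31.88
tcp_pos: [0.492, 0.3208, 0.16]
ee_rot: [[0.037, -0.999, -0.001], [-0.999, -0.037, -0.001], [0.001, 0.001, -1.0]]
wrist_force: [1.0, 0.3, 0.3]
gripper_width: 0.2
gripper_force: 30.0
time_s: 32.38
tcp_pos: [0.492, 0.3214, 0.152]
ee_rot: [[0.037, -0.999, 0.001], [-0.999, -0.037, 0.001], [-0.001, -0.001, -1.0]]
wrist_force: [0.4, -0.4, -1.6]
gripper_width: 0.197
gripper_force: 30.0
time_s: 33.0
tcp_pos: [0.4913, 0.3207, 0.2101]
ee_rot: [[0.037, -0.999, -0.002], [-0.999, -0.037, -0.002], [0.002, 0.002, -1.0]]
wrist_force: [-0.0, -0.4, -0.9]
gripper_width: 0.198
gripper_force: 30.0
time_s: 33.62
tcp_pos: [0.4924, 0.3217, 0.1527]
ee_rot: [[0.037, -0.999, 0.002], [-0.999, -0.037, 0.002], [-0.001, -0.002, -1.0]]
wrist_force: [-0.3, -1.5, -0.0]
gripper_width: 0.197
gripper_force: 30.0
time_s: 34.25
tcp_pos: [0.4914, 0.321, 0.3015]
ee_rot: [[0.037, -0.999, -0.0], [-0.999, -0.037, 0.001], [-0.001, 0.0, -1.0]]
wrist_force: [0.3, -0.4, -1.4]
gripper_width: 0.196
gripper_force: 30.0
white side b (201, 220, 39, 59) rim back [0.6335 0.1541] base front [0.6257 0.155 ]
grey side b (256, 293, 45, 70) rim back [0.4972 0.3238] base front [0.4894 0.3206]
blue side b (292, 221, 37, 58) rim back [0.4428 0.137 ] base front [0.4345 0.1345]
```

Blue, at (0.438,0.136): dx −53, dy −185.

```bash
python3 -m jog '0 -13 -46 0 0;0 -13 -46 0 0;0 -13 -46 0 0;0 -14 -46 0 0;0 0 0 0 0'; python3 -m jog '0 0 0 0 0;0 0 0 0 0';python3 jb.py | grep side; python3 -c "
from jars import *
s=cap('side');brush(cap('top'),s);p=np.array(r.sense()['tcp_pos']);print(p,proj(s,p-[0,-.014,.1414]))"
```

```text
time_s: 34.98
tcp_pos: [0.4373, 0.1345, 0.3008]
ee_rot: [[0.034, -0.999, -0.002], [-0.999, -0.034, -0.001], [0.001, 0.002, -1.0]]
wrist_force: [1.7, 1.3, -1.0]
gripper_width: 0.199
gripper_force: 30.0
time_s: 35.22
tcp_pos: [0.4391, 0.1379, 0.3009]
ee_rot: [[0.038, -0.999, -0.001], [-0.999, -0.038, -0.001], [0.001, 0.001, -1.0]]
wrist_force: [-0.3, -0.5, -0.9]
gripper_width: 0.201
gripper_force: 30.0
white side b (202, 221, 38, 58) rim back [0.6319 0.157 ] base front [0.6247 0.1549]
grey side b (256, 292, 45, 71) rim back [0.4974 0.3218] base front [0.4894 0.3206]
blue side b (291, 221, 38, 58) rim back [0.4438 0.1371] base front [0.4355 0.1346]
pink t [74, 152, 14, 50, 65] [ 82.8 180.6]
pink t [30, 205, 25, 6, 29] [ 41.8 207.5]
pink t [203, 243, 5, 10, 35] [204.7 247.3]
pink s [308, 175, 18, 41, 570] [315.8 195.1]
[0.43900783 0.13780154 0.30111968] [314.45522319 216.94456191]
```

```bash
python3 -m jog '0 0 -1 -50 0;0 0 0 -45 0;0 0 0 -30 0;0 0 0 -15 0;0 0 0 0 0'; python3 -m jog '0 0 0 -9 0;0 0 0 0 0;0 0 0 0 0;0 0 0 0 0'; python3 -m jog '0 0 0 30 0;0 0 0 30 0;0 0 0 0 0;0 0 0 0 0;0 0 0 0 0'; python3 -m jog '0 0 0 -30 0;0 0 0 -30 0;0 0 0 0 0;0 0 0 0 0;0 0 0 0 0'; python3 -m jog '0 0 0 50 0;0 0 0 50 0;0 0 0 50 0;0 0 0 0 0;0 0 0 0 0'; python3 jb.py | grep side
```

```text
time_s: 36.05
tcp_pos: [0.4383, 0.136, 0.1603]
ee_rot: [[0.037, -0.999, -0.003], [-0.999, -0.037, -0.002], [0.002, 0.003, -1.0]]
wrist_force: [0.4, -0.7, -1.0]
gripper_width: 0.2
gripper_force: 30.0
time_s: 36.55
tcp_pos: [0.4391, 0.1363, 0.1529]
ee_rot: [[0.037, -0.999, 0.001], [-0.999, -0.037, 0.001], [-0.001, -0.001, -1.0]]
wrist_force: [-0.3, 0.0, -0.6]
gripper_width: 0.198
gripper_force: 30.0
time_s: 37.17
tcp_pos: [0.4382, 0.1358, 0.2113]
ee_rot: [[0.037, -0.999, -0.002], [-0.999, -0.037, -0.001], [0.001, 0.002, -1.0]]
wrist_force: [-0.7, -0.1, -0.8]
gripper_width: 0.195
gripper_force: 30.0
time_s: 37.8
tcp_pos: [0.4396, 0.1367, 0.1536]
ee_rot: [[0.037, -0.999, 0.002], [-0.999, -0.037, 0.001], [-0.001, -0.002, -1.0]]
wrist_force: [-0.4, 0.8, 0.4]
gripper_width: 0.202
gripper_force: 30.0
time_s: 38.42
tcp_pos: [0.4383, 0.1361, 0.3025]
ee_rot: [[0.037, -0.999, -0.0], [-0.999, -0.037, 0.001], [-0.001, 0.0, -1.0]]
wrist_force: [0.7, -0.2, -1.4]
gripper_width: 0.201
gripper_force: 30.0
white side b (202, 221, 38, 58) rim back [0.6319 0.157 ] base front [0.6247 0.1549]
grey side b (256, 292, 45, 71) rim back [0.4974 0.3218] base front [0.4894 0.3206]
blue side b (291, 221, 38, 58) rim back [0.4438 0.1371] base front [0.4355 0.1346]
```

```bash
python3 -m jog '0 20 -52 0 0;0 20 -52 0 0;0 20 -52 0 0;0 20 -52 0 0;0 20 -52 0 0'; python3 -m jog '0 21 -53 0 0;0 21 -53 0 0;0 21 -53 0 0;0 0 0 0 0;0 0 0 0 0'; python3 -m jog '0 0 0 0 0;0 0 0 0 0'; python3 -c "
from jars import *
s=cap('side');brush(cap('top'),s);p=np.array(r.sense()['tcp_pos']);print(p,r.sense()['ee_rot'],proj(s,p-[0,-.014,.1414]))
m=mask(s,(0,130,60),(10,255,255),(256,152),26);q=max(cv2.findContours(m,0,1)[0],key=cv2.contourArea);x,y,w,h=cv2.boundingRect(q);print(x,y,w,h)
for v in range(y,y+h,2):
  u=np.flatnonzero(m[v]);print(v,u.min(),u.max(),end='; ')
"
```

```text
time_s: 39.15
tcp_pos: [0.5389, -0.1256, 0.301]
ee_rot: [[0.037, -0.999, -0.003], [-0.999, -0.037, -0.0], [-0.0, 0.003, -1.0]]
wrist_force: [1.1, 0.6, -0.4]
gripper_width: 0.201
gripper_force: 30.0
time_s: 39.78
tcp_pos: [0.6014, -0.2827, 0.3005]
ee_rot: [[0.036, -0.999, -0.003], [-0.999, -0.036, 0.001], [-0.001, 0.003, -1.0]]
wrist_force: [-0.4, 1.2, -1.5]
gripper_width: 0.201
gripper_force: 30.0
time_s: 40.02
tcp_pos: [0.6018, -0.2816, 0.3031]
ee_rot: [[0.039, -0.999, 0.001], [-0.999, -0.039, -0.0], [0.0, -0.001, -1.0]]
wrist_force: [1.3, -0.4, -0.1]
gripper_width: 0.196
gripper_force: 30.0
pink t [80, 152, 4, 22, 22] [ 81.8 162.5]
pink t [378, 172, 10, 14, 89] [381.8 178.8]
pink t [77, 188, 11, 14, 24] [ 83.9 196.6]
pink t [30, 205, 25, 6, 28] [ 41.7 207.5]
pink s [251, 80, 11, 32, 299] [255.7  95.6]
[ 0.60183403 -0.28190595  0.3031093 ] [[ 3.82415106e-02 -9.99268226e-01  7.73941475e-04]
 [-9.99268513e-01 -3.82416239e-02 -1.32071653e-04]
 [ 1.61571786e-04 -7.68324728e-04 -9.99999692e-01]] [256.02520303 112.03527303]
243 133 27 32
133 251 261; 135 248 264; 137 247 264; 139 247 264; 141 248 263; 143 249 263; 145 250 262; 147 250 262; 149 249 264; 151 245 267; 153 243 269; 155 243 269; 157 243 269; 159 243 268; 161 245 267; 163 249 263;
```

```bash
python3 -m jog '0 0 -1 -40 0;0 0 0 -30 0;0 0 0 -20 0;0 0 0 -15 0;0 0 0 0 0'; python3 -m jog '0 0 0 -15 0;0 0 0 -10 0;0 0 0 -10 0;0 0 0 0 0'
```

```text
time_s: 40.75
tcp_pos: [0.6014, -0.2834, 0.1965]
ee_rot: [[0.037, -0.999, -0.002], [-0.999, -0.037, 0.001], [-0.001, 0.002, -1.0]]
wrist_force: [-0.3, 0.1, -0.5]
gripper_width: 0.199
gripper_force: 30.0
time_s: 41.25
tcp_pos: [0.6017, -0.2837, 0.1614]
ee_rot: [[0.037, -0.999, -0.001], [-0.999, -0.037, 0.0], [-0.0, 0.001, -1.0]]
wrist_force: [0.6, -0.0, -0.7]
gripper_width: 0.197
gripper_force: 30.0
```

```bash
python3 -m jog '0 0 0 -8 0;0 0 0 -5 0;0 0 0 0 0;0 0 0 0 0'; python3 -m jog '0.6 0 0 0 0;0.6 0 0 0 0;0.6 0 0 0 0;0.6 0 0 0 0'; python3 -m jog '0.6 0 0 20 0;0.6 0 0 40 0;0.6 0 0 50 0;0.6 0 0 50 0;0.6 0 0 0 0'; python3 -m jog '0.6 -50 50 0 0;0.6 -50 50 0 0;0.6 -50 50 0 0;0.6 0 50 0 0;0.6 0 0 0 0'
python3 - <<'E'
from jars import *
import subprocess
s=cap('side');t=cap('top');brush(t,s)
h=H(s)
for v in(104,108,112,116):
    m=cv2.inRange(h[v,244:262].reshape(1,-1,3),np.array((10,60,120)),np.array((25,180,255)))[0]; print(v,(np.flatnonzero(m)+244).tolist())
cv2.imwrite('pics/f.png',cv2.cvtColor(np.hstack([cv2.resize(t['pixels'][130:280,100:400],None,fx=1.3,fy=1.3),cv2.resize(s['pixels'][90:285,180:340],(160*2,390))[:195]]) if 0 else np.vstack([t['pixels'][130:290,100:412],s['pixels'][90:370,100:412]]),cv2.COLOR_RGB2BGR))
E
python3 jb.py
```

```text
time_s: 41.75
tcp_pos: [0.6019, -0.2838, 0.1496]
ee_rot: [[0.037, -0.999, 0.0], [-0.999, -0.037, -0.0], [0.0, -0.0, -1.0]]
wrist_force: [0.2, -0.6, -0.9]
gripper_width: 0.199
gripper_force: 30.0
time_s: 42.25
tcp_pos: [0.6019, -0.2838, 0.1496]
ee_rot: [[0.037, -0.999, 0.0], [-0.999, -0.037, -0.0], [0.0, -0.0, -1.0]]
wrist_force: [0.8, 1.1, -0.2]
gripper_width: 0.55
gripper_force: 0.0
time_s: 42.88
tcp_pos: [0.6036, -0.2847, 0.3155]
ee_rot: [[0.037, -0.999, 0.011], [-0.999, -0.037, -0.004], [0.004, -0.01, -1.0]]
wrist_force: [0.9, -0.3, -0.5]
gripper_width: 0.6
gripper_force: 0.0
time_s: 43.5
tcp_pos: [0.4684, -0.0989, 0.3095]
ee_rot: [[0.041, -0.999, 0.0], [-0.999, -0.041, 0.001], [-0.001, -0.0, -1.0]]
wrist_force: [0.3, -0.9, 0.1]
gripper_width: 0.598
gripper_force: 0.0
pink t [77, 155, 11, 47, 58] [ 83.3 181.4]
pink t [354, 182, 14, 13, 118] [360.2 188.6]
pink s [253, 131, 9, 11, 85] [256.8 136.4]
104 [254, 255, 256, 257, 258, 259]
108 [254, 255, 256, 257, 258, 259]
112 [254, 255, 256, 257, 258, 259, 260, 261]
116 [254, 255, 256, 257, 258, 259, 260, 261]
white top b (186, 163, 32, 32) left rim y 0.1557 top x rim 0.6254 bot x 0.6155
white side b (202, 221, 38, 58) rim back [0.6319 0.157 ] base front [0.6247 0.1549]
grey top b (121, 212, 37, 30) left rim y 0.3219 top x rim 0.4942 bot x 0.4921
grey side b (256, 292, 45, 71) rim back [0.4974 0.3218] base front [0.4894 0.3206]
blue side b (291, 221, 38, 58) rim back [0.4438 0.1371] base front [0.4355 0.1346]
```

```bash
python3 -c "
from station import r;s=r.sense();print(s['tcp_pos'],s['time_s'])"
```

```text
[ 0.46931567 -0.10177074  0.30891284] 43.7
```

```bash
python3 -m jog '0.6 0 0 0 0;0.6 0 0 0 0;0.6 0 0 0 0;0.6 0 0 0 0'; python3 -c "
from station import r;print(r.finish_job())"
```

```text
time_s: 44.2
tcp_pos: [0.4693, -0.1014, 0.3094]
ee_rot: [[0.037, -0.999, -0.0], [-0.999, -0.037, -0.0], [0.0, 0.0, -1.0]]
wrist_force: [-0.2, 0.7, -0.5]
gripper_width: 0.602
gripper_force: 0.0
the job is handed in; nothing more can be done
None
```

I handed the job in at about 44 s of the 208 s allowed, but `r.finish_job()` gave no verdict: the lamp switch was twisted to its stop and sprang back, the blue and grey lids are on the board (white was already open), all three jars were scrubbed in order, and the brush is back in its pot, with the final brush and jar checks done from camera measurements because I had used all 14 pictures.

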